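Spin down the last wing nut on a paint pot's lid

TASK

The pressure pot's lid is held by four swing bolts with wing nuts; the brass nut is still loose. With a fingertip, spin the brass nut down clockwise (seen from above) by stroking its wings round, stroke after stroke, until it stops snug on its washer, then take the hand away. Do not take the nut or a wing between the fingers, do not shove the pot from its place, and leave the tin, ram, spanner and timber where they are.

Things in the scene. Friction and masses are not known exactly. Their poses are not given: they have to be found in the camera images.
- paint_pot: Loose, upright round paint pressure pot of about 6.5 kg on the bench, grey body 170 mm across. Origin: centre of its underside; z up; its -x axis points at the brass nut's bolt. Four ears (42 mm wide, tops 166 mm up, ending 133 mm from the pot's axis) each carry an upright bolt 12 mm thick, tip 194 mm up, 118 mm from the pot's axis. The three silver nuts are tight and do not turn.
- lid_top (a point): Centre top of the bright lid, 209 mm above the bench. The lid has a flat flange 192 mm across, top 166 mm up, and inside it a dome: an upright wall of 79 mm radius from 166 to 192 mm up, then rounding to the top. Low fittings on the dome's half away from the brass nut and at its sides, none over 230 mm up. The wall is 39 mm from the brass nut's axis: no room for a finger on that side.
- pot_outer_edge (a point): Point on the pot: middle of the outer edge of the brass nut's ear, at the ear's top face, 133 mm from the pot's axis and 15 mm outward from the brass nut's axis. Round the nut the outward side and both flanks are open.
- wingnut_base (a point): Centre of the brass wing nut's underside, on its upright axis; z up; x along its two wings (+x and -x), turning with it. Nut 65 mm over the wings, 33 mm high; hub 23 mm across, 15 mm high. Seated, the underside is 168.5 mm above the bench, 2.5 mm above the ear, with the bolt's tip 25 mm over it; it is 1.75 mm higher for each turn unscrewed.
- wing_lobe (a point): Centre of the round outer lobe (18 mm across) of the wing on the nut's +x side: 23 mm from the nut's axis, 24 mm above its underside. The other wing is its mirror image. Each wing is an upright plate 4.5 mm thick that slants up and out from the hub to the lobe.
- wingnut (a joint): Turn of the brass nut in rad: 0 = run fully down, a hard stop on its washer; positive = unscrewed, anticlockwise from above (1.1 to 1.6 turns at the start), so it falls as the nut is turned clockwise. It stays where it is left; about 0.06 N m turns it, 2 to 3 N at a wing. At 0 the wings lie along the pot's x axis.
- timber_block: Loose dark timber packing block 70 x 140 x 45 mm lying on the bench; origin at the centre of its underside. Bystander.
- short_ram: Loose red hydraulic ram standing upright, 52 mm across, 90 mm high, brass nipple at its side; origin at the centre of its underside. Bystander.
- paint_tin: Loose steel tin with a blue band, 79 mm across, 96 mm high; origin at the centre of its underside. Bystander.
- spanner: Loose steel spanner 160 mm long lying flat on the bench; origin under its middle, x along it. Bystander.

How it is judged (in metres and radians):
At the end, for the whole second after the job is handed in: The brass nut is within 0.25 rad (a twenty-fifth of a turn) of its stop on the washer; the pot stands upright within 15 mm of where it was (its ear within 20 mm); the timber, ram, tin and spanner are each within 15 mm of where they were (value of joint wingnut below 0.25 rad and distance of each of paint_pot, timber_block, short_ram, paint_tin, spanner from where it was at the start of the episode below 0.015 m and distance of pot_outer_edge from where it was at the start of the episode below 0.02 m and angle between paint_pot's own z axis and vertical below 0.05 rad); the robot touches nothing.
It fails at once if the brass nut or one of its wings is taken between the fingers (y of the grasp point in the frame of wingnut_base between -0.008 and 0.008 m and x of the grasp point in the frame of wingnut_base between -0.03 and 0.03 m and z of the grasp point in the frame of wingnut_base below 0.045 m).
It fails at once if the pot is shoved, turned or lifted: 15 mm at its axis or 20 mm at the ear (distance of paint_pot from where it was at the start of the episode above 0.015 m or distance of pot_outer_edge from where it was at the start of the episode above 0.02 m).
It fails at once if the tin, ram, spanner or timber is moved by more than 15 mm (distance of any of timber_block, short_ram, paint_tin, spanner from where it was at the start of the episode above 0.015 m).
It also fails if it takes over 61 s, if anything falls off the work surface, if the arm or the gripper's body presses on something with over 40 N, if the wrist force passes 120 N, or if a joint passes its speed limit or range.

ROBOT

A 7-joint arm with a two-finger parallel gripper is mounted at the origin on the work surface. World frame = base frame: x ahead of the robot, y to its left, z up, the work surface at z = 0. Lengths are in m, angles in degrees, forces in N, time in s.
With the tool pointing down it reaches from about 0.425 to 0.875 m from the base axis. Payload 4.7 kg.
Tool frame: the origin (TCP) lies at the very end of the fingers, on their centre line; the grasp point (between the pads) lies 19 mm behind it; y points along the fingers, z is the direction in which the jaws open and shut, and the axes are right-handed (so a half turn about y gives the same grasp; the last joint's range is limited). The gripper opens to 87 mm and grips with 3 to 60 N. Pads are 19 mm wide; open, the fingers measure 117 mm over their backs; the gripper's body (75 mm by 190 mm) begins 51 mm behind the grasp point.
Start: joints at [66.813, 18.392, -4.016, 83.108, 1.295, 78.541, -3.26], TCP at [0.264, -0.594, 0.188] pointing down, gripper open.
Joint ranges: [-163.93, 163.93], [-17.29, 119.83], [-79.2, 71.16], [3.27, 140.29], [-89.18, 269.18], [5.43, 117.66], [-154.24, 154.24]. Speed limits (degrees/s): [147.25, 147.25, 180, 180, 180, 180, 180].

INTERFACE

Orientations are given as [roll, pitch, yaw] about the fixed x, y, z axes, in that order (R = Rz(yaw) Ry(pitch) Rx(roll)).
In Python, from cell import env gives the robot as it stands.
- The arm moves only by the shell command python3 -m pendant 'ROWS' [FORCE]. ROWS is JSON, one flat list of numbers, 7 for each row, row after row: the shift along the world's x, y, z in units of 40 mm (1.0 is 40 mm), then the turn, a rotation vector about the world's x, y, z in units of 10 degrees (1.0 is 10 degrees), then the finger opening in mm, from 0 to 87. In form: [x, y, z, wx, wy, wz, jaw, x, y, z, wx, wy, wz, jaw, ...]. A call has 1 to 10 rows; each row shifts and turns the commanded pose from where the row before left it; what a row does not reach is not made up. A row lasts 1/8 s, in which the tool goes at most 62.5 mm and 10.7 degrees, less where a joint would pass 70% of its speed; a pose out of reach is approached as far as the arm can. A call is refused whole if a number of a shift passes 1 or a number of a turn 1, either way. A call with a gripper value outside its range is refused whole. The fingers move at their own pace and stop on an object; FORCE is the grip in N (left out, the last holds). Time passes only in rows, so rows that do not move let the fingers close. It gives the time, the measured TCP pose, the force and the opening at its end, in the units of the state.
- env.get_obs(): the state, without advancing time (a new reading comes with each control period).
- env.read_camera(name): name is "scene" or "top"; returns a dict with "image" (480x640x3 uint8, red, green, blue), "fx", "fy", "cx", "cy" (pixels), "cam_to_world" (4x4, takes a point from camera to world coordinates). Camera axes: x right, y up, looking along -z (the intrinsics and any distortion apply to the point x, -y, -z); pixel columns grow to the right and rows downward; lengths in m; the calibration is good to about 2 mm. A picture is of the moment at which its call begins. There is no depth.
- env.sign_off(): hands the job in, once; it reports no verdict.
The state is a dict: "time_s": time; "qpos": joint angles; "joint_velocities": joint speeds; "effort": joint torques, N m; "tool_pos": TCP position; "tool_rot": TCP orientation; "force": force on the tool from outside, world axes, zero at the start; "wrist_torque": the same for the moment, N m; "grip_width": finger opening in m.
Only numpy, scipy, OpenCV 4.12 (cv2) and the standard library are available. Lean on these libraries where they do the work, as an engineer would, in place of code of your own. Each camera call takes 0.05 s, during which the arm holds its last target.

## Working session

There is one attempt and no reset: what is moved stays moved. The work goes in short steps, Python scripts to look and compute and a shell command to move; the robot and the scene stay as the last step left them, time stands still between calls to the robot, and variables do not carry over. Pictures are saved under pics/ and viewed, and the job is handed in when it is done.

```bash
mkdir -p pics; ls; python3 - <<'E'
from cell import env
import cv2, numpy as np
o=env.get_obs(); print({k:np.round(v,3) for k,v in o.items()})
for n in ("scene","top"):
    c=env.read_camera(n); cv2.imwrite(f"pics/{n}0.png",c["image"][:,:,::-1])
    print(n,c["fx"],c["fy"],c["cx"],c["cy"],[k for k in c],np.round(c["cam_to_world"],4).tolist())
E
```

```text
pics
{'time_s': np.float64(0.0), 'qpos': array([66.811, 18.439, -4.016, 83.175,  1.296, 78.54 , -3.258]), 'joint_velocities': array([ 0.043, -0.062, -0.071,  0.069,  0.054, -0.034,  0.102]), 'effort': array([ 0.0000e+00, -4.9129e+01, -4.0400e-01, -3.1253e+01, -6.4000e-02,
        4.3000e-02,  0.0000e+00]), 'tool_pos': array([ 0.264, -0.593,  0.187]), 'tool_rot': array([-9.01080e+01, -6.00000e-03, -1.55998e+02]), 'force': array([-0.026, -0.322,  0.583]), 'wrist_torque': array([-0.04 ,  0.028, -0.02 ]), 'grip_width': np.float64(0.087)}
scene 490.68615903009373 490.68615903009373 315.32848704545944 241.35766213330294 ['image', 'fx', 'fy', 'cx', 'cy', 'cam_to_world'] [[0.8768, -0.3934, 0.2765, 0.8274], [0.4808, 0.7135, -0.5097, -0.4208], [0.0033, 0.5799, 0.8147, 0.9441], [0.0, 0.0, 0.0, 1.0]]
top 558.2100150341166 558.2100150341166 325.53715092929866 239.4240568624694 ['image', 'fx', 'fy', 'cx', 'cy', 'cam_to_world'] [[-0.0117, 0.9904, -0.1375, 0.4147], [-0.9999, -0.0121, -0.0023, 0.0655], [-0.0039, 0.1375, 0.9905, 1.1052], [0.0, 0.0, 0.0, 1.0]]
```

View pics/scene0.png

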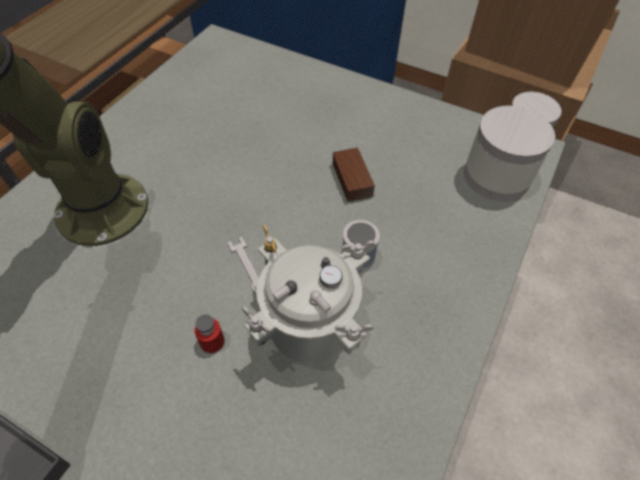

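View pics/top0.png

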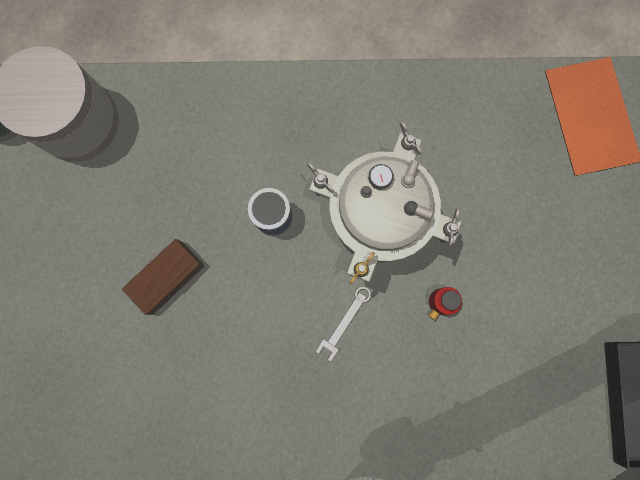

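```bash
cat > h.py <<'E'
import cv2, numpy as np
from cell import env
def w2p(c,P):
    T=np.linalg.inv(c["cam_to_world"]); p=T@np.r_[P,1]
    return np.array([c["cx"]+c["fx"]*p[0]/-p[2], c["cy"]+c["fy"]*(-p[1])/-p[2]])
def p2w(c,uv,z):
    M=np.array(c["cam_to_world"]); d=M[:3,:3]@np.array([(uv[0]-c["cx"])/c["fx"],-(uv[1]-c["cy"])/c["fy"],-1.])
    o=M[:3,3]; return o+d*(z-o[2])/d[2]
def crop(c,name,u,v,w,h,k,marks=()):
    im=c["image"][v:v+h,u:u+w,::-1]; im=cv2.resize(im,None,fx=k,fy=k,interpolation=cv2.INTER_CUBIC)
    for P in marks:
        p=(w2p(c,P)-[u,v]+.5)*k; cv2.circle(im,tuple(int(a) for a in p),2,(255,0,255),-1)
    cv2.imwrite(name,im)
E
python3 - <<'E'
from h import *
c=env.read_camera("top"); crop(c,"pics/t1.png",290,110,200,190,4)
s=env.read_camera("scene"); crop(s,"pics/s1.png",220,210,170,140,4)
for uv,z in (((361,269),.194),((388,205),.209),((386,204),.166)): print(p2w(c,uv,z).round(4))
print(p2w(s,(270,245),.194).round(4))
E
```

```text
[0.4916 0.0102 0.194 ]
[ 0.5947 -0.0351  0.209 ]
[ 0.6051 -0.0366  0.166 ]
[5.028e-01 4.000e-04 1.940e-01]
```

View pics/t1.png

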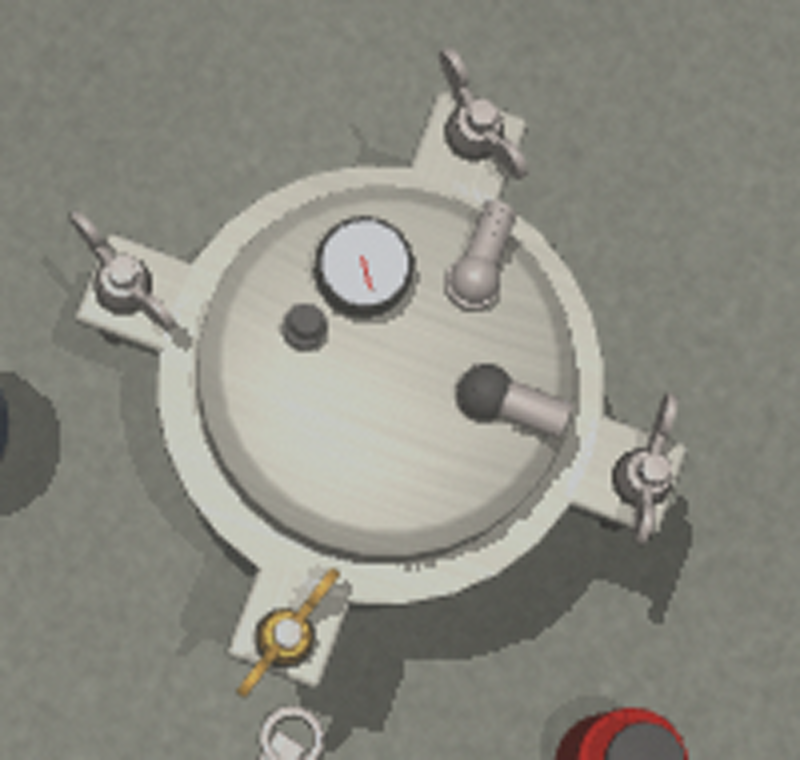

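View pics/s1.png

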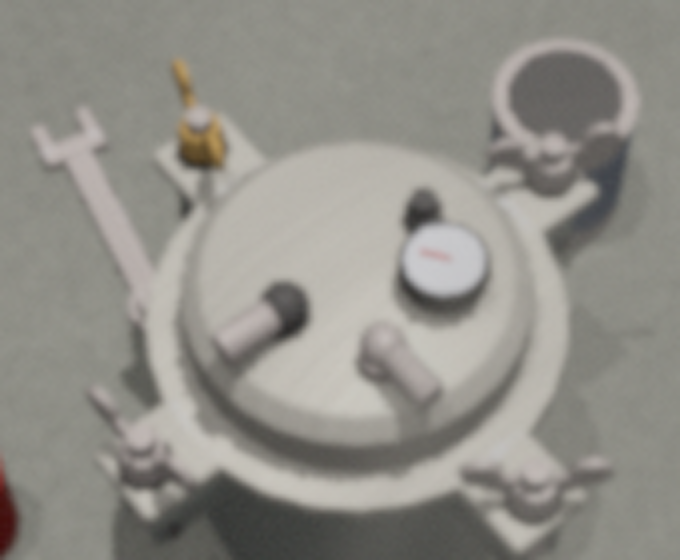

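```bash
python3 - <<'E'
from h import *
from scipy.optimize import least_squares
c=env.read_camera("top"); s=env.read_camera("scene")
tips=np.array([(287,632),(124,277),(483,115),(655,472)])/4+[290,110]-.5/4*0
W=np.array([p2w(c,p,.194) for p in tips]); print(W.round(4).tolist())
def f(q):
    r=[]
    for k in range(4):
        a=q[2]-k*np.pi/2
        P=[q[0]+.118*np.cos(a),q[1]+.118*np.sin(a)]
        r+=list(P-W[k][:2])
    return r
r=least_squares(f,[.6,-.035,2.76]); print(r.x,np.degrees(r.x[2]),np.array(r.fun).round(4))
x,y,a=r.x; N=np.array([x+.118*np.cos(a),y+.118*np.sin(a)]); print("nut",N, "tip measured", W[0])
# scene check
st=(199/4+220,115/4+210); print("scene tip", st,"pred",w2p(s,[*W[0][:2],.194]), "scene-ray at .194",p2w(s,st,.194).round(4))
for th in (513,523,533):
    b=a+np.radians(th); zb=.1685+th/360*.00175
    print(th,[(np.array(w2p(c,[W[0][0]+k*.0295*np.cos(b),W[0][1]+k*.0295*np.sin(b),zb+.026]))-[290,110]).round(1)*4 for k in(1,-1)])
E
```

```text
[[0.4933, 0.009, 0.194], [0.6429, 0.0741, 0.194], [0.7111, -0.0783, 0.194], [0.5576, -0.1443, 0.194]]
[ 0.6012404  -0.03488337  2.76491727] 158.4180902157902 [-0.0018 -0.0004  0.0017  0.0008 -0.0002  0.      0.0002 -0.0003]
nut [0.49151306 0.00852068] tip measured [0.49326909 0.00896573 0.194     ]
scene tip (269.75, 238.75) pred [268.09876386 239.71311238] scene-ray at .194 [0.4948 0.0124 0.194 ]
513 [array([340.4, 583.2]), array([234., 680.])]
523 [array([331.2, 574.4]), array([243.2, 688.4])]
533 [array([320.8, 567.6]), array([254. , 695.2])]
```

```bash
python3 -m pendant '[0.7,0.8,1,0,0,1,0, 0.7,1,1,0,0,1,0, 0.7,1,1,0,0,1,0, 0.7,1,0,0,0,1,0, 0.7,1,0,0,0,1,0, 0.7,1,0,0,0,1,0, 0.7,1,0,0,0,1,0, 0,1,0,0,0,1,0, 0,1,0,0,0,1,0, 0,1,0,0,0,1,0]' 10
```

```text
time_s: 1.55
tool_pos: [0.4597, -0.2012, 0.3069]
tool_rot: [-90.0, -0.0, -55.7]
force: [0.4, -0.3, 0.2]
grip_width: 0.0014
```

```bash
python3 -m pendant '[0,1,0,0,0,1,0, 0,1,0,0,0,0.7,0, 0,1,0,0,0,0,0, 0,1,0,0,0,0,0, 0,1,0,0,0,0,0, 0,0,0,0,0,0,0]'; python3 - <<'E'
from h import *
o=env.get_obs(); print(o["qpos"].round(1),o["tool_pos"].round(4),o["tool_rot"].round(2),o["force"].round(2),o["grip_width"])
c=env.read_camera("top"); crop(c,"pics/t2.png",290,200,150,110,5)
s=env.read_camera("scene"); crop(s,"pics/s2.png",200,150,160,140,4)
E
```

```text
time_s: 2.3
tool_pos: [0.4597, 0.0012, 0.3074]
tool_rot: [-90.0, -0.1, -38.6]
force: [0.1, -0.4, 0.5]
grip_width: 0.0006
[ 39.9  -7.  -38.8  95.8  -4.3  89.5  52.7] [0.4597 0.0012 0.3074] [-8.997e+01 -6.000e-02 -3.862e+01] [ 0.08 -0.4   0.46] 0.0006029892918147715
```

View pics/s2.png

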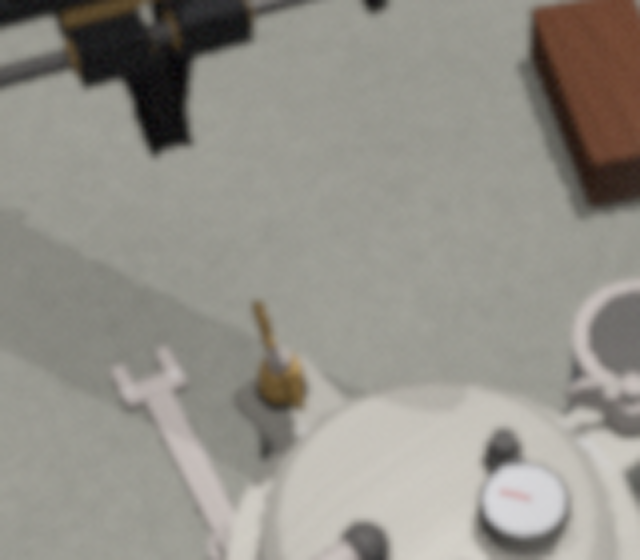

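View pics/t2.png

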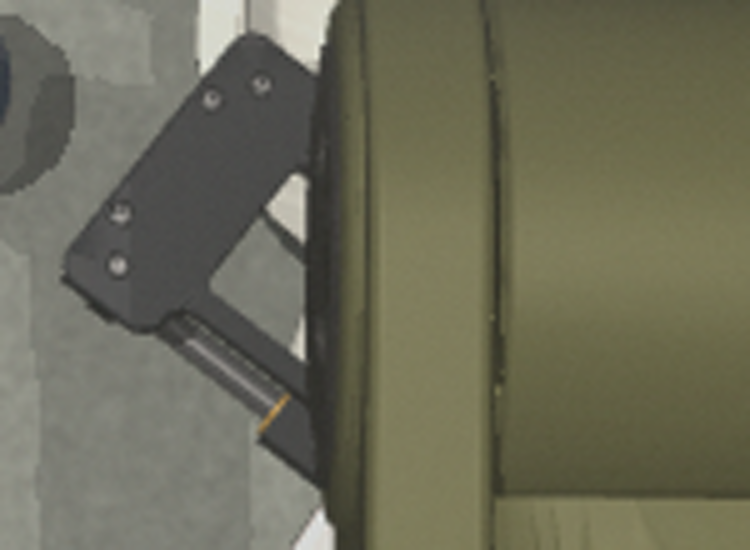

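```bash
python3 -m pendant '[0.07,0.1,-0.7,0,0,0,0, 0,0,-0.7,0,0,0,0, 0,0,-0.7,0,0,0,0, 0,0,-0.3,0,0,0,0, 0,0,-0.3,0,0,0,0, 0,0,0,0,0,0,0]'; python3 - <<'E'
from h import *
o=env.get_obs(); print(o["qpos"].round(1),o["tool_pos"].round(4),o["tool_rot"].round(2),o["force"].round(2),o["grip_width"])
s=env.read_camera("scene"); crop(s,"pics/s3.png",225,190,100,80,8,[o["tool_pos"]])
E
```

```text
time_s: 3.15
tool_pos: [0.4624, 0.001, 0.1986]
tool_rot: [-90.0, 0.0, -39.0]
force: [0.1, 0.5, 0.0]
grip_width: 0.0002
[ 39.3  -4.4 -40.2 106.3  -2.9  77.2  50.8] [0.4624 0.001  0.1986] [-9.001e+01  3.000e-02 -3.903e+01] [0.08 0.45 0.01] 0.00023708943171786367
```

View pics/s3.png

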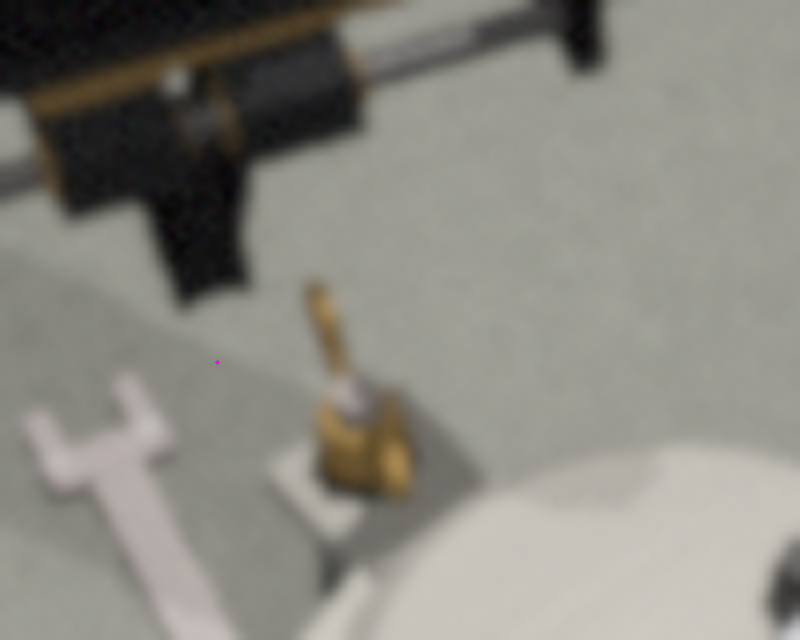

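```bash
python3 - <<'E'
from h import *
s=env.read_camera("scene"); o=env.get_obs(); print(o["tool_pos"].round(4))
print("s2 pred",w2p(s,[.4597,.0012,.3074]),"seen",(242.5,187.5))
P=o["tool_pos"]; 
for dz in (0,.01,.02,.03): print(dz,w2p(s,P+[0,0,dz]))
print("seen",213/8+225,295/8+190)
crop(s,"pics/s4.png",140,130,200,150,4,[P,P+[0,0,.019],P+[0,0,.07]])
E
```

```text
[0.4631 0.0012 0.1996]
s2 pred [243.91380551 196.42207759] seen (242.5, 187.5)
0 [252.04156115 234.60390405]
0.01 [251.49504083 231.43156969]
0.02 [250.93869253 228.20218781]
0.03 [250.37224875 224.91420562]
seen 251.625 226.875
```

View pics/s4.png

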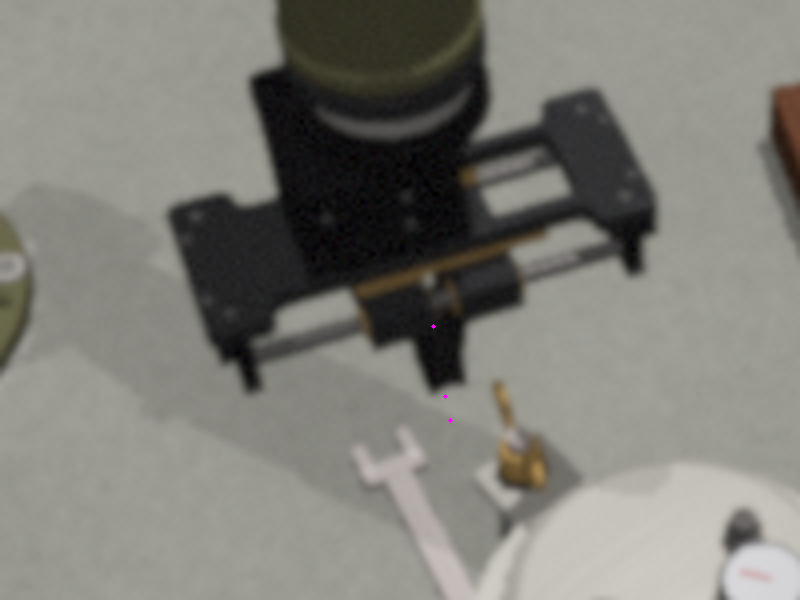

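```bash
python3 -m pendant '[0.08,0.1,0,0,0,0,0, 0.08,0.1,0,0,0,0,0, 0.07,0.09,0,0,0,0,0, 0,0,0,0,0,0,0]'; python3 - <<'E'
from h import *
o=env.get_obs(); print(o["qpos"].round(1),o["tool_pos"].round(4),o["tool_rot"].round(2),o["force"].round(2),o["grip_width"])
s=env.read_camera("scene"); crop(s,"pics/s5.png",225,190,100,80,8,[o["tool_pos"]])
E
```

```text
time_s: 3.75
tool_pos: [0.472, 0.0135, 0.1989]
tool_rot: [-90.0, 0.0, -38.9]
force: [-0.0, -0.1, -0.2]
grip_width: 0.0002
[ 38.4  -2.9 -41.4 105.1  -2.   77.1  48.6] [0.472  0.0135 0.1989] [-8.998e+01  1.000e-02 -3.894e+01] [-0.05 -0.1  -0.17] 0.00016805425319222706
```

View pics/s5.png

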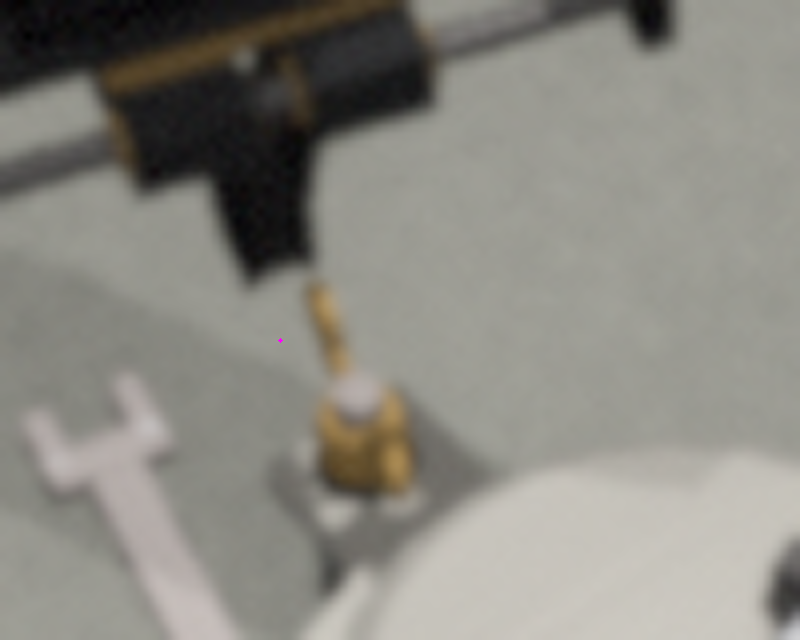

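```bash
python3 -m pendant '[-0.2,-0.25,0,0,0,0,0, 0,0,-0.25,0,0,0,0, 0,0,-0.25,0,0,0,0, 0,0,0,0,0,0,0]'; python3 - <<'E'
from h import *
o=env.get_obs(); print(o["qpos"].round(1),o["tool_pos"].round(4),o["tool_rot"].round(2),o["force"].round(2),o["grip_width"])
s=env.read_camera("scene"); crop(s,"pics/s6.png",225,190,100,80,8,[o["tool_pos"],o["tool_pos"]+[0,0,.02]])
E
```

```text
time_s: 4.3
tool_pos: [0.4629, 0.0031, 0.1776]
tool_rot: [-90.1, 0.1, -39.0]
force: [-0.5, 0.1, -0.0]
grip_width: 0.0008
[ 39.1  -3.4 -40.7 107.9  -2.3  74.8  50. ] [0.4629 0.0031 0.1776] [-90.05   0.11 -39.  ] [-0.48  0.09 -0.03] 0.000839723063476425
```

View pics/s6.png

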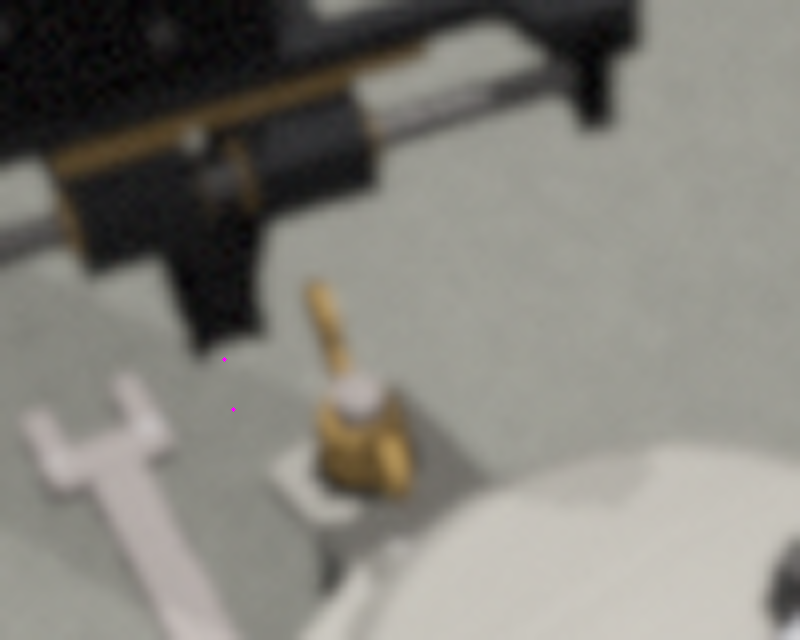

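```bash
python3 -m pendant '[0.07,0.09,0,0,0,0,0, 0.07,0.09,0,0,0,0,0, 0,0,0,0,0,0,0]'; python3 -m pendant '[0.06,0.08,0,0,0,0,0, 0,0,0,0,0,0,0]';  python3 - <<'E'
from h import *
o=env.get_obs(); print(o["qpos"].round(1),o["tool_pos"].round(4),o["tool_rot"].round(2),o["force"].round(2),o["grip_width"])
s=env.read_camera("scene"); crop(s,"pics/s7.png",225,190,100,80,8,[o["tool_pos"],o["tool_pos"]+[0,0,.02]])
E
```

```text
time_s: 4.72
tool_pos: [0.4698, 0.0108, 0.1791]
tool_rot: [-90.0, -0.0, -38.9]
force: [-0.7, 0.3, 0.4]
grip_width: 0.0008
time_s: 4.97
tool_pos: [0.4719, 0.0137, 0.1789]
tool_rot: [-90.0, 0.0, -39.0]
force: [-0.9, -0.1, 0.3]
grip_width: 0.0002
[ 38.3  -2.1 -41.7 106.8  -1.5  74.8  48. ] [0.4719 0.0137 0.1789] [-89.98   0.   -38.97] [-0.88 -0.08  0.34] 0.00020322965683697958
```

View pics/s7.png

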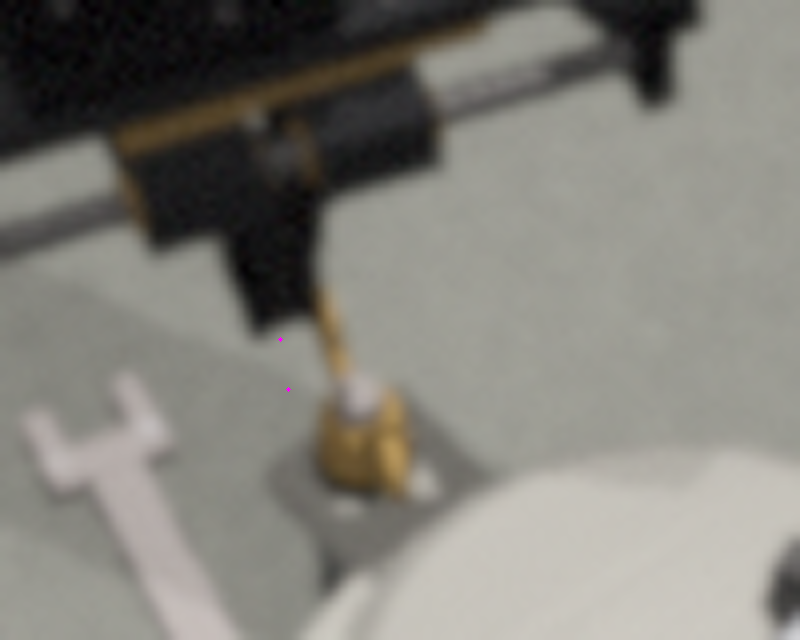

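```bash
python3 - <<'E'
from h import *
from scipy.optimize import least_squares
s=env.read_camera("scene"); P=env.get_obs()["tool_pos"]
x=np.array([.777,-.629,0]);z=np.array([.629,.777,0])
A=np.array([[257.25,231.5],[264.75,229]])
for f in (-.0095,0,.0095):
    g=lambda q: np.r_[w2p(s,P+f*x+(q[2]-q[1])*z+[0,0,q[0]])-A[0],w2p(s,P+f*x+(q[2]+q[1])*z+[0,0,q[0]])-A[1]]
    r=least_squares(g,[.02,.008,0],x_scale=.01); print(f,r.x.round(4),r.fun.round(2))
E
```

```text
-0.0095 [0.0112 0.0076 0.0055] [-0.02 -0.05  0.02  0.05]
0 [0.024  0.0075 0.0035] [-0.02 -0.05  0.02  0.05]
0.0095 [0.0368 0.0073 0.0014] [-0.02 -0.05  0.02  0.05]
```

```bash
python3 -m pendant '[-0.38,-0.24,0,0,0,0,6, 0,0,-0.15,0,0,0,6, 0,0,-0.15,0,0,0,6, 0,0,-0.15,0,0,0,6, 0,0,0,0,0,0,6]'; python3 - <<'E'
from h import *
o=env.get_obs(); P=o["tool_pos"]; print(P.round(4),o["force"].round(2),o["grip_width"])
N=np.array([.4925,.009]);a=np.radians(141);e=np.r_[np.cos(a),np.sin(a)];t=np.r_[-e[1],e[0]]
print("R,d",(P[:2]-N)@e,(P[:2]-N)@t)
s=env.read_camera("scene"); crop(s,"pics/s8.png",225,190,100,80,8,[o["tool_pos"],o["tool_pos"]+[0,0,.02]])
E
```

```text
time_s: 5.7
tool_pos: [0.4563, 0.0041, 0.1602]
tool_rot: [-90.0, 0.1, -39.0]
force: [1.2, -1.0, -1.1]
grip_width: 0.0063
[0.4563 0.0041 0.1602] [ 1.17 -0.95 -1.11] 0.006259881148877419
R,d 0.02505178912982995 0.026639479301012563
```

View pics/s8.png

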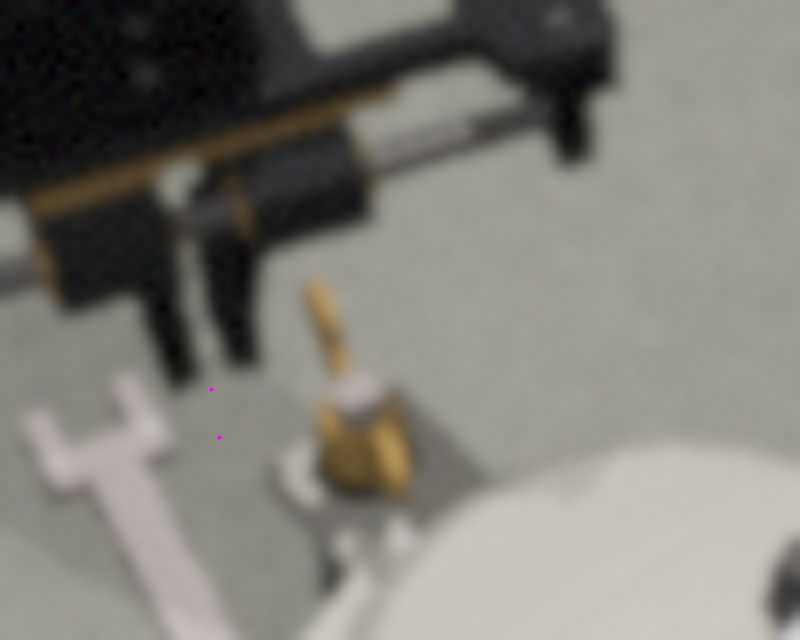

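```bash
python3 -m pendant '[0.08,0.1,0,0,0,0,6, 0.08,0.1,0,0,0,0,6, 0.08,0.1,0,0,0,0,6, 0,0,0,0,0,0,6]'; python3 - <<'E'
from h import *
o=env.get_obs(); P=o["tool_pos"]; print(P.round(4),o["force"].round(2),o["grip_width"],o["wrist_torque"].round(3))
N=np.array([.4925,.009]);a=np.radians(141);e=np.r_[np.cos(a),np.sin(a)];t=np.r_[-e[1],e[0]]
print("R,d",(P[:2]-N)@e,(P[:2]-N)@t)
s=env.read_camera("scene"); crop(s,"pics/s9.png",225,190,100,80,8)
E
```

```text
time_s: 6.25
tool_pos: [0.4664, 0.0162, 0.1609]
tool_rot: [-90.0, 0.0, -39.0]
force: [0.1, 0.6, -1.0]
grip_width: 0.006
[0.4664 0.0162 0.1609] [ 0.13  0.65 -0.97] 0.006000671088173947 [ 0.047 -0.126 -0.007]
R,d 0.024809567337818236 0.010885373035512652
```

View pics/s9.png

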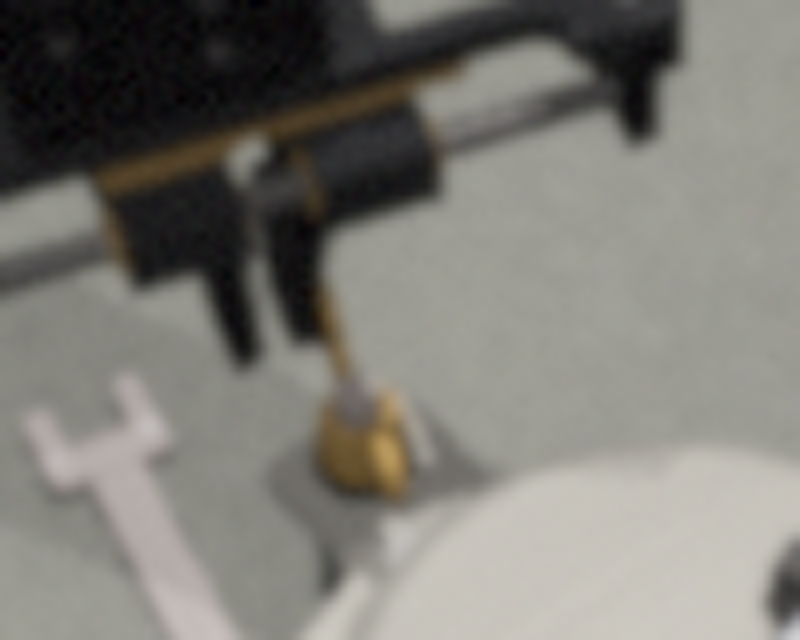

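```bash
python3 -m pendant '[0,0,0,0,0,0,16, 0,0,0,0,0,0,16, 0,0,0,0,0,0,16]'; python3 - <<'E'
from h import *
o=env.get_obs(); P=o["tool_pos"]; print(P.round(4),o["force"].round(2),o["grip_width"],o["wrist_torque"].round(3))
s=env.read_camera("scene"); crop(s,"pics/s10.png",225,190,100,80,8)
c=env.read_camera("top"); crop(c,"pics/t10.png",290,200,150,110,5)
E
```

```text
time_s: 6.68
tool_pos: [0.4656, 0.0151, 0.1608]
tool_rot: [-90.1, 0.0, -39.0]
force: [-3.6, -2.5, 1.1]
grip_width: 0.0159
[0.4656 0.0151 0.1608] [-3.61 -2.48  1.1 ] 0.015884667507239287 [-0.508  0.543 -0.031]
```

View pics/s10.png

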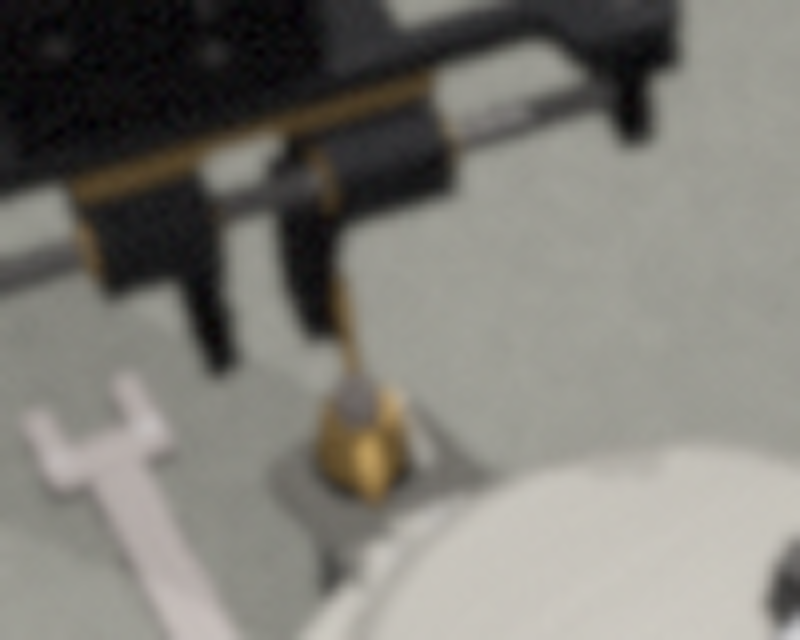

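View pics/t10.png

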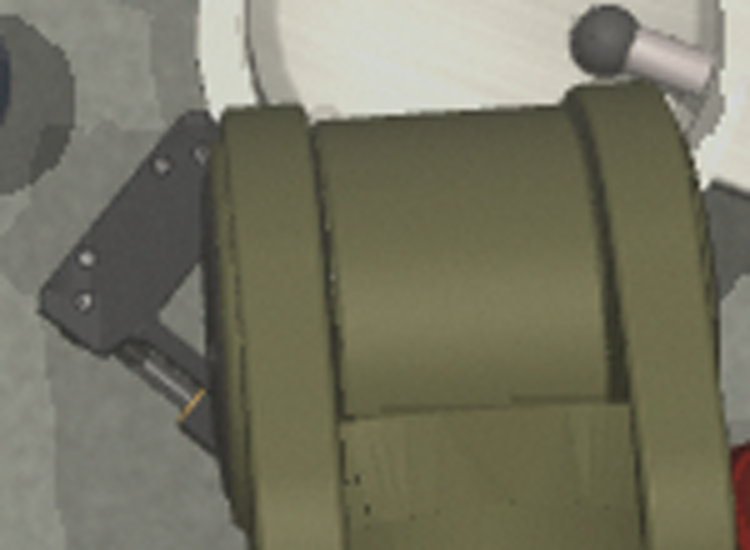

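```bash
python3 - <<'E'
from h import *
s=env.read_camera("scene")
N=np.array([.4937,.0098])
for a in (141,128,120):
  e=np.array([np.cos(np.radians(a)),np.sin(np.radians(a))])
  for nm,R,z in (("hubtop",0,.194),("lobetop",23,.204),("lobeout",32,.195),("lobebot",23,.186),("in",15.5,.195),("in",15.5,.2)):
    print(a,nm,((w2p(s,[*(N+e*R/1000),z])-[225,190]+.5)*8).round(), end=' ')
  for nm,R,z in (("near out",-32,.195),("ltop",-23,.204)):
    print(nm,((w2p(s,[*(N+e*R/1000),z])-[225,190]+.5)*8).round(), end=' ')
  print()
E
```

```text
141 hubtop [352. 400.] 141 lobetop [317. 302.] 141 lobeout [308. 297.] 141 lobebot [323. 347.] 141 in [330. 348.] 141 in [329. 336.] near out [397. 502.] ltop [382. 450.] 
128 hubtop [352. 400.] 128 lobetop [339. 297.] 128 lobeout [338. 290.] 128 lobebot [345. 342.] 128 in [345. 345.] 128 in [343. 332.] near out [367. 509.] ltop [360. 455.] 
120 hubtop [352. 400.] 120 lobetop [352. 296.] 120 lobeout [356. 289.] 120 lobebot [358. 342.] 120 in [354. 344.] 120 in [353. 332.] near out [347. 510.] ltop [346. 456.]
```

```bash
cat >> h.py <<'E'
N=np.array([.493,.009])
def rows(a0,a1,n,R=.021,d=.0175,z=.1545,lag=0,jaw=16,P=None,psi=None):
    """points along a stroke; prints rows. psi = jaw azimuth"""
    o=env.get_obs(); P=o["tool_pos"] if P is None else P
    psi=o["tool_rot"][2]+90 if psi is None else psi
    C=np.array(P); out=[]
    for k in range(1,n+1):
        a=a0+(a1-a0)*k/n; A=np.radians(a); e=np.r_[np.cos(A),np.sin(A)];t=np.r_[-e[1],e[0]]
        T=np.r_[N+R*e+d*t, P[2]+(z-P[2])*min(1,k/2)]
        tp=a-90+lag; tp=(tp-psi+90)%180-90+psi
        s=np.round((T-C)/.04,2); w=round(float(np.clip((tp-psi)/10,-1,1)),1)
        C=C+s*.04; psi+=10*w; out.append([*s.tolist(),0,0,w,jaw])
    print(",\n".join(",".join(f"{v:g}" for v in r) for r in out)); print("end",C.round(4),"psi",round(psi,1))
def rep(a=None):
    o=env.get_obs(); P=o["tool_pos"]; print(P.round(4),"psi",(o["tool_rot"][2]+90).round(1),o["force"].round(1),"q7",o["qpos"][6].round(1),"w",o["grip_width"].round(4),"t",round(float(o["time_s"]),2))
    v=P[:2]-N; print("az %.1f r %.4f"%(np.degrees(np.arctan2(v[1],v[0])),np.hypot(*v)))
E
python3 - <<'E'
from h import *
rep(); rows(128,60,8,lag=0)
E
```

```text
Traceback (most recent call last):
  File "h.py", line 28, in rep
    o=env.get_obs(); P=o["tool_pos"]; print(P.round(4),"psi",(o["tool_rot"][2]+90).round(1),o["force"].round(1),"q7",o["qpos"][6].round(1),"w",o["grip_width"].round(4),"t",round(float(o["time_s"]),2))
                                                                                                                                               ^^^^^^^^^^^^^^^^^^^^^
AttributeError: 'float' object has no attribute 'round'
```

```bash
sed -i 's/o\["grip_width"\].round(4)/round(float(o["grip_width"]),4)/' h.py
python3 - <<'E'
from h import *
rep(); rows(128,60,8,lag=0)
E
```

```text
[0.4659 0.0154 0.1608] psi 51.0 [-4.2 -3.   1. ] q7 47.7 w 0.0159 t 6.83
az 166.8 r 0.0278
0.04,0.08,-0.08,0,0,-1,16,
0.04,0.09,-0.08,0,0,-1,16,
0.06,0.09,0,0,0,-1,16,
0.06,0.07,0,0,0,-1,16,
0.08,0.07,0,0,0,-1,16,
0.09,0.05,0,0,0,-1,16,
0.09,0.04,0,0,0,-1,16,
0.1,0.02,0,0,0,-1,16
end [0.4883 0.0358 0.1544] psi -29.0
```

Run the first half, then check.

```bash
python3 -m pendant '[0.04,0.08,-0.08,0,0,-1,16, 0.04,0.09,-0.08,0,0,-1,16, 0.06,0.09,0,0,0,-1,16, 0.06,0.07,0,0,0,-1,16]'; python3 - <<'E'
from h import *
rep()
s=env.read_camera("scene"); crop(s,"pics/s11.png",225,190,100,80,8)
E
```

```text
time_s: 7.32
tool_pos: [0.4736, 0.0303, 0.1545]
tool_rot: [-90.1, 0.1, -79.3]
force: [-4.2, 0.7, 2.9]
grip_width: 0.016
[0.4736 0.0303 0.1545] psi 10.7 [-4.2  0.7  2.9] q7 4.7 w 0.016 t 7.33
az 132.4 r 0.0288
```

View pics/s11.png

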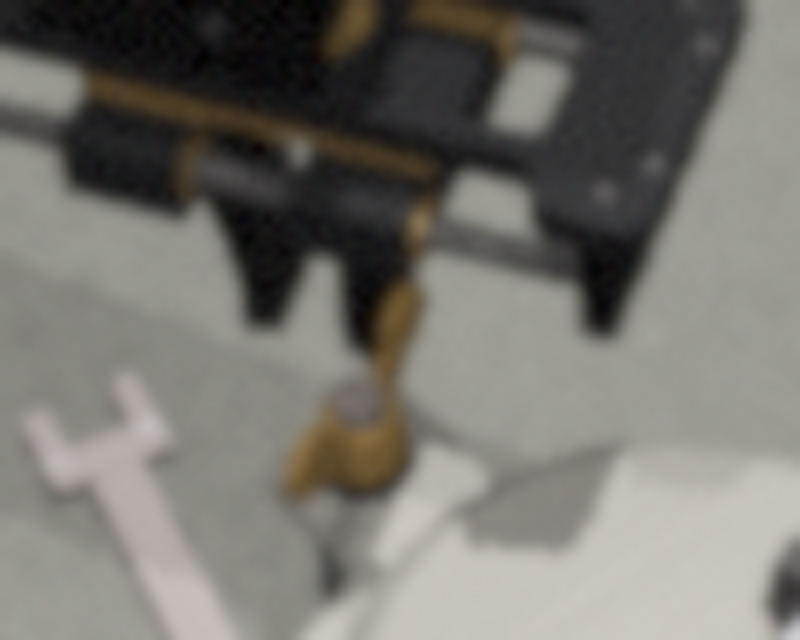

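```bash
python3 -m pendant '[0.08,0.07,0,0,0,-1,16, 0.09,0.05,0,0,0,-1,16, 0.09,0.04,0,0,0,-1,16, 0.1,0.02,0,0,0,-1,16]'; python3 - <<'E'
from h import *
rep()
s=env.read_camera("scene"); crop(s,"pics/s12.png",225,190,100,80,8)
rows(60,40,2)
E
```

```text
time_s: 7.88
tool_pos: [0.4887, 0.0398, 0.1546]
tool_rot: [-90.1, 0.2, -119.0]
force: [-2.3, 5.0, -0.2]
grip_width: 0.0158
[0.4887 0.0398 0.1546] psi -29.0 [-2.3  5.  -0.2] q7 -37.4 w 0.0158 t 7.88
az 98.0 r 0.0311
0.1,-0.08,-0,0,0,-1,16,
0.12,-0.01,-0,0,0,-1,16
end [0.4979 0.036  0.1545] psi -49.4
```

View pics/s12.png

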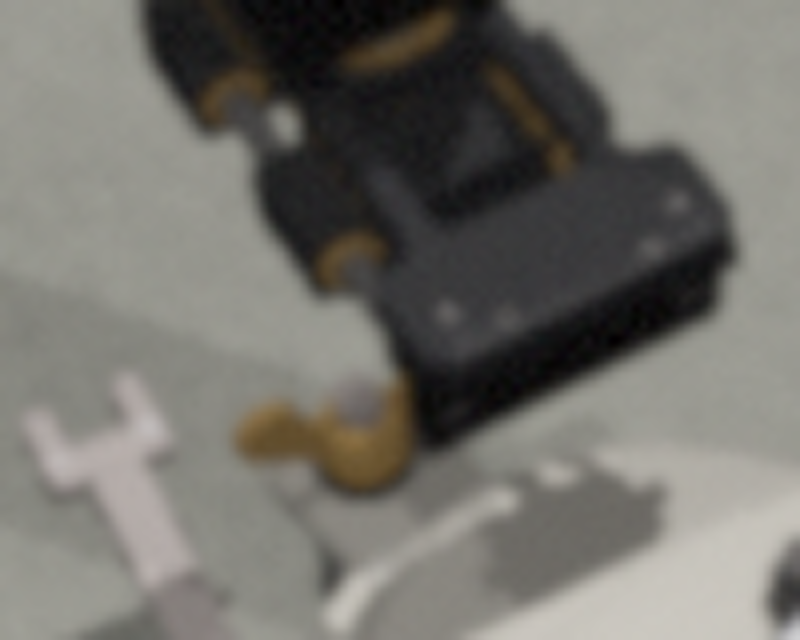

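```bash
python3 -m pendant '[-0.12,0.08,0,0,0,0,16, 0,0,0.75,0,0,0,8, 0,0,0.75,0,0,0,8, 0.2,-0.74,0,0,0,0.7,8, 0.2,-0.74,0,0,0,0,8, 0,0,0,0,0,0,8]'; python3 - <<'E'
from h import *
rep()
s=env.read_camera("scene"); crop(s,"pics/s13.png",225,190,100,80,8)
E
```

```text
time_s: 8.68
tool_pos: [0.5002, -0.0232, 0.2145]
tool_rot: [-89.9, -0.0, -112.1]
force: [-0.2, 0.2, 0.4]
grip_width: 0.0081
[ 0.5002 -0.0232  0.2145] psi -22.1 [-0.2  0.2  0.4] q7 -22.7 w 0.0081 t 8.68
az -77.3 r 0.0330
```

View pics/s13.png

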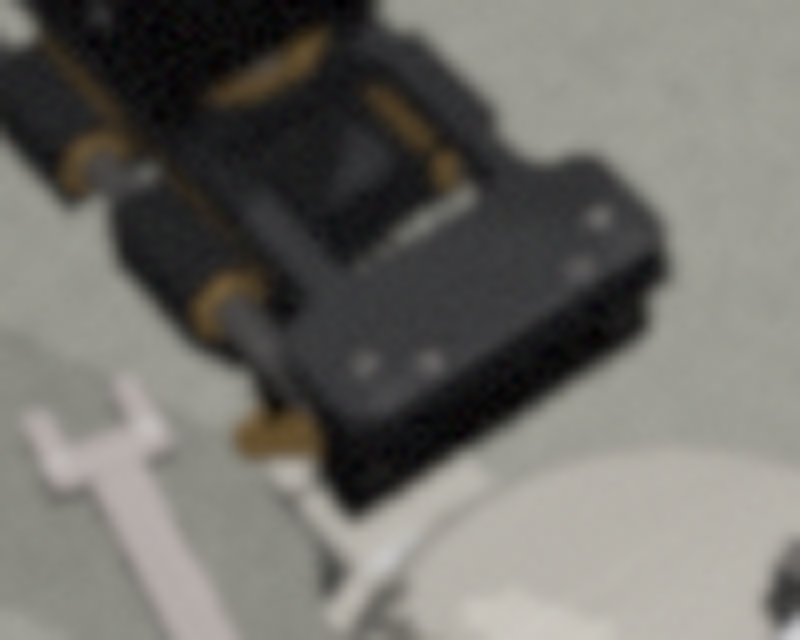

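```bash
python3 - <<'E'
from h import *
s=env.read_camera("scene"); P=env.get_obs()["tool_pos"]
for z in (.25,.28,.3,.33): 
  for L in (.08,.095):
    x=np.radians(-22);j=np.array([np.cos(x),np.sin(x)]);k=np.array([j[1],-j[0]])
    print(z,L,[((w2p(s,[*(P[:2]+L*j+q*k),z])-[225,190]+.5)*8).round() for q in (-.0375,.0375)])
print(((w2p(s,P)-[225,190]+.5)*8).round(),((w2p(s,P+[0,0,.07])-[225,190]+.5)*8).round())
E
```

```text
0.25 0.08 [array([647., 503.]), array([363., 692.])]
0.25 0.095 [array([691., 548.]), array([406., 741.])]
0.28 0.08 [array([645., 421.]), array([352., 614.])]
0.28 0.095 [array([690., 467.]), array([397., 663.])]
0.3 0.08 [array([644., 364.]), array([345., 559.])]
0.3 0.095 [array([690., 411.]), array([390., 609.])]
0.33 0.08 [array([642., 275.]), array([333., 472.])]
0.33 0.095 [array([689., 322.]), array([380., 523.])]
[299. 450.] [271. 261.]
```

```bash
python3 - <<'E'
from h import *
s=env.read_camera("scene")
n=np.array([.4937,.0098])
for a in (230,237,244,250):
  e=np.array([np.cos(np.radians(a)),np.sin(np.radians(a))])
  print(a,[((w2p(s,[*(n+e*R),z])-[225,190]+.5)*8).round() for R,z in((.032,.1945),(.023,.2035),(.023,.186))])
E
python3 -m pendant '[0,0.16,-0.5,0,0,0,8, 0,0,-0.5,0,0,0,8, 0,0,-0.5,0,0,0,8, 0,0,0,0,0,0,8]'; python3 - <<'E'
from h import *
rep()
s=env.read_camera("scene"); crop(s,"pics/s14.png",225,190,100,80,8)
E
```

```text
230 [array([221., 439.]), array([255., 405.]), array([262., 448.])]
237 [array([227., 451.]), array([259., 414.]), array([266., 457.])]
244 [array([235., 463.]), array([265., 422.]), array([272., 466.])]
250 [array([243., 472.]), array([271., 429.]), array([277., 472.])]
time_s: 9.32
tool_pos: [0.4992, -0.0126, 0.1537]
tool_rot: [-90.0, -0.0, -111.9]
force: [0.4, 0.5, -0.0]
grip_width: 0.0084
[ 0.4992 -0.0126  0.1537] psi -21.9 [ 0.4  0.5 -0. ] q7 -25.1 w 0.0084 t 9.32
az -73.9 r 0.0225
```

View pics/s14.png

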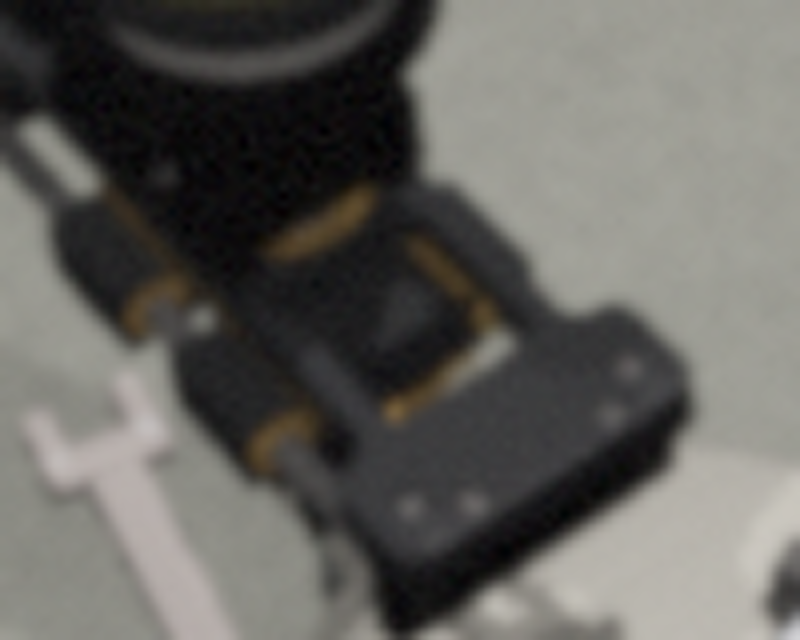

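```bash
python3 - <<'E'
from h import *
rows(248,132,11,R=.022,d=.0137,z=.1535,jaw=8)
E
```

```text
-0.17,-0.11,-0.01,0,0,-1,8,
-0.12,0.01,-0.02,0,0,-1,8,
-0.11,0.04,0,0,0,-1,8,
-0.11,0.05,0,0,0,-1,8,
-0.09,0.07,0,0,0,-1,8,
-0.08,0.09,0,0,0,-1,8,
-0.06,0.1,0,0,0,-1,8,
-0.05,0.12,0,0,0,-1,8,
-0.02,0.11,0,0,0,-1,8,
0,0.12,0,0,0,-1,8,
0.03,0.12,0,0,0,-1,8
end [0.4683 0.0163 0.1534] psi -131.9
```

```bash
python3 -m pendant '[-0.17,-0.11,-0.01,0,0,-1,8, -0.12,0.01,-0.02,0,0,-1,8, -0.11,0.04,0,0,0,-1,8, -0.11,0.05,0,0,0,-1,8, -0.09,0.07,0,0,0,-1,8]'; python3 - <<'E'
from h import *
rep()
s=env.read_camera("scene"); crop(s,"pics/s15.png",225,190,100,80,8)
rows(195.3,132,6,R=.022,d=.0137,z=.1535,jaw=8)
E
```

```text
time_s: 10.0
tool_pos: [0.4763, -0.0116, 0.1549]
tool_rot: [-89.9, 0.1, -162.3]
force: [0.1, -2.6, 1.1]
grip_width: 0.0079
[ 0.4763 -0.0116  0.1549] psi -72.3 [ 0.1 -2.6  1.1] q7 -73.5 w 0.0079 t 10.0
az -128.9 r 0.0265
-0.09,0.11,-0.02,0,0,-1,8,
-0.07,0.11,-0.01,0,0,-1,8,
-0.04,0.11,-0,0,0,-1,8,
-0.02,0.12,-0,0,0,-1,8,
0,0.11,-0,0,0,-1,8,
0.02,0.12,-0,0,0,-1,8
end [0.468  0.0161 0.1536] psi -132.6
```

View pics/s15.png

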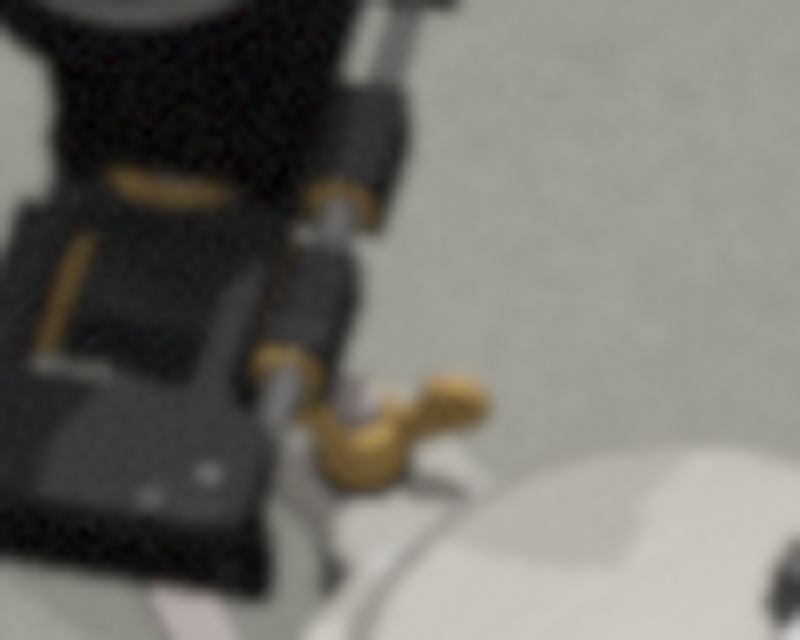

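```bash
python3 -m pendant '[-0.09,0.11,-0.02,0,0,-1,8, -0.07,0.11,-0.01,0,0,-1,8, -0.04,0.11,0,0,0,-1,8, -0.02,0.12,0,0,0,-1,8, 0,0.11,0,0,0,-1,8, 0.02,0.12,0,0,0,-1,8]'; python3 - <<'E'
from h import *
rep()
s=env.read_camera("scene"); crop(s,"pics/s16.png",225,190,100,80,8)
E
```

```text
time_s: 10.8
tool_pos: [0.4668, 0.0159, 0.1529]
tool_rot: [-89.9, -0.0, 137.9]
force: [-3.1, -1.1, 2.5]
grip_width: 0.0076
[0.4668 0.0159 0.1529] psi 227.9 [-3.1 -1.1  2.5] q7 -135.9 w 0.0076 t 10.8
az 165.2 r 0.0271
```

View pics/s16.png

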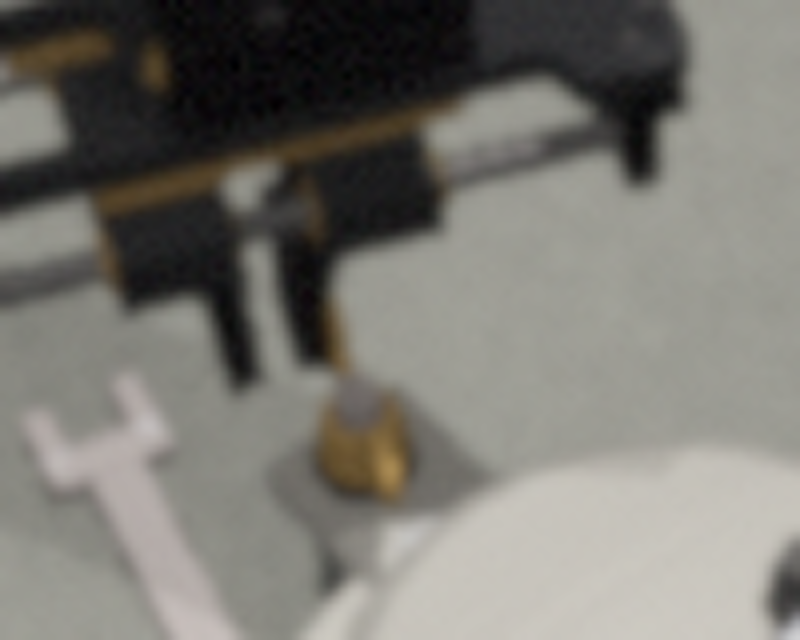

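```bash
python3 -m pendant '[-0.27,-0.26,0,0,0,1,8, 0,0,0.5,0,0,1,8, 0,0,0,0,0,1,8, 0,0,0,0,0,1,8, 0,0,0,0,0,1,8, 0,0,0,0,0,1,8, 0,0,0,0,0,1,8, 0,0,0,0,0,1,8, 0,0,0,0,0,1,8, 0,0,0,0,0,1,8]';python3 -m pendant '[0,0,0,0,0,1,8, 0,0,0,0,0,1,8, 0,0,0,0,0,1,8, 0,0,0,0,0,1,8, 0,0,0,0,0,1,8, 0,0,0,0,0,1,8, 0,0,0,0,0,1,8, 0,0,0,0,0,1,8, 0,0,-0.5,0,0,0,8, 0,0,0,0,0,0,8]'; python3 - <<'E'
from h import *
rep()
s=env.read_camera("scene"); crop(s,"pics/s17.png",225,190,100,80,8)
rows(140,57,9,R=.022,d=.0137,z=.1525,jaw=8)
E
```

```text
time_s: 12.1
tool_pos: [0.4574, 0.0064, 0.1729]
tool_rot: [-89.9, 0.0, -121.3]
force: [-0.9, 0.1, 0.8]
grip_width: 0.0082
time_s: 13.35
tool_pos: [0.4562, 0.0063, 0.1516]
tool_rot: [-90.0, 0.1, -41.8]
force: [-0.8, -0.4, 0.3]
grip_width: 0.0082
[0.4562 0.0063 0.1516] psi 48.2 [-0.8 -0.4  0.3] q7 46.3 w 0.0082 t 13.35
az -175.8 r 0.0369
0.29,0.26,0,0,0,-0.7,8,
0.03,0.1,0,0,0,-1,8,
0.06,0.09,0,0,0,-0.9,8,
0.07,0.08,0,0,0,-0.9,8,
0.08,0.07,0,0,0,-0.9,8,
0.08,0.05,0,0,0,-1,8,
0.1,0.04,0,0,0,-0.9,8,
0.1,0.02,0,0,0,-0.9,8,
0.11,0.01,0,0,0,-0.9,8
end [0.4936 0.035  0.1524] psi -32.8
```

View pics/s17.png

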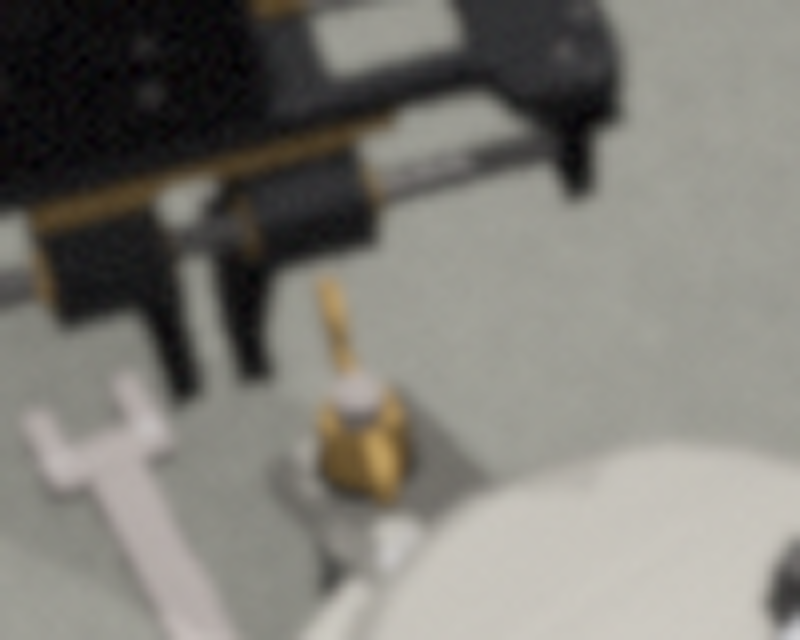

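```bash
python3 -m pendant '[0.29,0.26,0,0,0,-0.7,8, 0.03,0.1,0,0,0,-1,8, 0.06,0.09,0,0,0,-0.9,8, 0.07,0.08,0,0,0,-0.9,8, 0.08,0.07,0,0,0,-0.9,8, 0.08,0.05,0,0,0,-1,8, 0.1,0.04,0,0,0,-0.9,8, 0.1,0.02,0,0,0,-0.9,8, 0.11,0.01,0,0,0,-0.9,8]'; python3 - <<'E'
from h import *
rep()
s=env.read_camera("scene"); crop(s,"pics/s18.png",225,190,100,80,8)
E
```

```text
time_s: 14.52
tool_pos: [0.4931, 0.0363, 0.1528]
tool_rot: [-90.1, 0.0, -123.1]
force: [-2.7, 2.0, 0.1]
grip_width: 0.0082
[0.4931 0.0363 0.1528] psi -33.1 [-2.7  2.   0.1] q7 -41.3 w 0.0082 t 14.53
az 89.8 r 0.0273
```

View pics/s18.png

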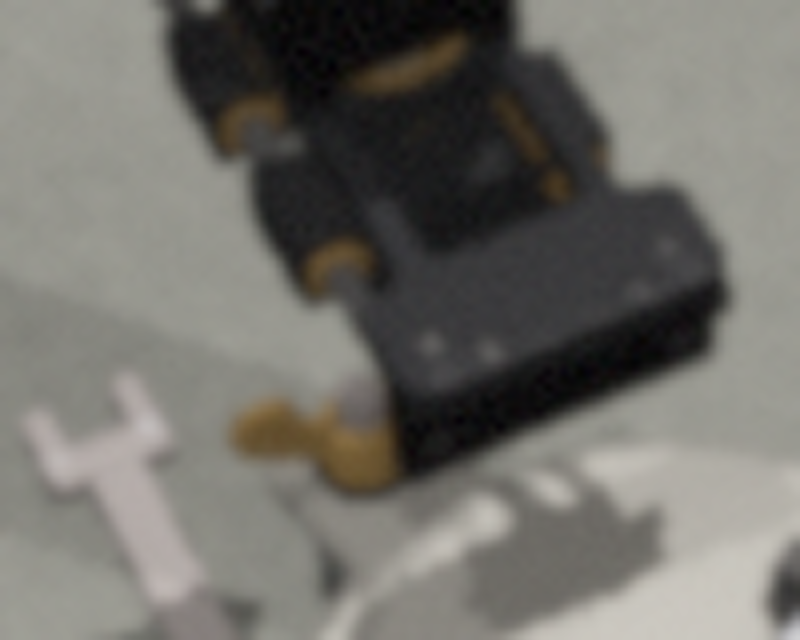

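```bash
python3 -m pendant '[-0.12,0.08,0,0,0,0,8, 0,0,0.75,0,0,0,8, 0,0,0.75,0,0,0,8, 0.15,-0.68,0,0,0,1,8, 0.15,-0.67,0,0,0,0.1,8, 0,0,0,0,0,0,8]'; python3 - <<'E'
from h import *
rep()
E
```

```text
time_s: 15.32
tool_pos: [0.5013, -0.0189, 0.2126]
tool_rot: [-89.9, -0.0, -112.1]
force: [0.7, -0.1, -0.4]
grip_width: 0.0079
[ 0.5013 -0.0189  0.2126] psi -22.1 [ 0.7 -0.1 -0.4] q7 -23.2 w 0.0079 t 15.32
az -73.5 r 0.0291
```

```bash
python3 -m pendant '[-0.03,0.1,-0.5,0,0,0,8, 0,0,-0.5,0,0,0,8, 0,0,-0.52,0,0,0,8, 0,0,0,0,0,0,8]'; python3 - <<'E'
from h import *
rep()
rows(248,132,11,R=.022,d=.0137,z=.1515,jaw=8)
E
```

```text
time_s: 15.82
tool_pos: [0.4994, -0.0113, 0.1509]
tool_rot: [-90.0, 0.0, -111.9]
force: [0.5, 0.0, 0.7]
grip_width: 0.0081
[ 0.4994 -0.0113  0.1509] psi -21.9 [0.5 0.  0.7] q7 -24.9 w 0.0081 t 15.82
az -72.4 r 0.0213
-0.17,-0.14,0.01,0,0,-1,8,
-0.12,0.01,0,0,0,-1,8,
-0.11,0.04,0,0,0,-1,8,
-0.11,0.05,0,0,0,-1,8,
-0.09,0.07,0,0,0,-1,8,
-0.08,0.09,0,0,0,-1,8,
-0.06,0.1,0,0,0,-1,8,
-0.04,0.11,0,0,0,-1,8,
-0.03,0.12,0,0,0,-1,8,
0,0.12,0,0,0,-1,8,
0.03,0.12,0,0,0,-1,8
end [0.4682 0.0163 0.1513] psi -131.9
```

```bash
python3 -m pendant '[-0.17,-0.14,0.01,0,0,-1,8, -0.12,0.01,0,0,0,-1,8, -0.11,0.04,0,0,0,-1,8, -0.11,0.05,0,0,0,-1,8, -0.09,0.07,0,0,0,-1,8]'; python3 - <<'E'
from h import *
rep()
rows(195.3,132,6,R=.022,d=.0137,z=.1515,jaw=8)
E
```

```text
time_s: 16.45
tool_pos: [0.4758, -0.0115, 0.1529]
tool_rot: [-89.9, 0.0, -162.3]
force: [0.4, -2.0, -0.2]
grip_width: 0.0081
[ 0.4758 -0.0115  0.1529] psi -72.3 [ 0.4 -2.  -0.2] q7 -73.6 w 0.0081 t 16.45
az -130.0 r 0.0267
-0.09,0.12,-0.02,0,0,-1,8,
-0.06,0.11,-0.01,0,0,-1,8,
-0.04,0.11,-0,0,0,-1,8,
-0.03,0.11,-0,0,0,-1,8,
0,0.12,-0,0,0,-1,8,
0.03,0.12,-0,0,0,-1,8
end [0.4682 0.0161 0.1517] psi -132.3
```

```bash
python3 -m pendant '[-0.09,0.12,-0.02,0,0,-1,8, -0.06,0.11,-0.01,0,0,-1,8, -0.04,0.11,0,0,0,-1,8, -0.03,0.11,0,0,0,-1,8, 0,0.12,0,0,0,-1,8, 0.03,0.12,0,0,0,-1,8]'; python3 - <<'E'
from h import *
rep()
s=env.read_camera("scene"); crop(s,"pics/s20.png",225,190,100,80,8)
E
```

```text
time_s: 17.2
tool_pos: [0.4668, 0.0163, 0.1515]
tool_rot: [-89.8, -0.0, 137.7]
force: [-4.2, -3.5, 3.3]
grip_width: 0.0079
[0.4668 0.0163 0.1515] psi 227.7 [-4.2 -3.5  3.3] q7 -136.4 w 0.0079 t 17.2
az 164.4 r 0.0272
```

View pics/s20.png

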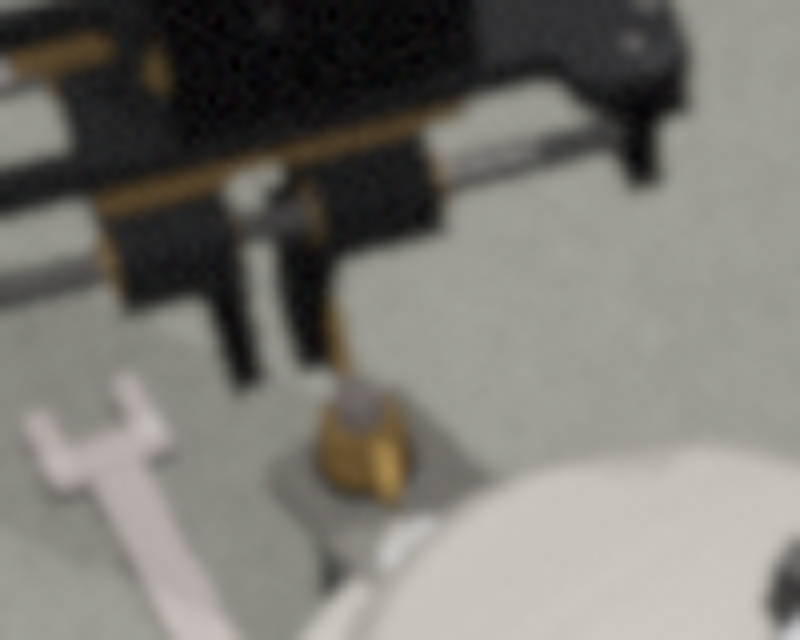

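```bash
python3 -m pendant '[-0.27,-0.26,0,0,0,1,8, 0,0,0.5,0,0,1,8, 0,0,0,0,0,1,8, 0,0,0,0,0,1,8, 0,0,0,0,0,1,8, 0,0,0,0,0,1,8, 0,0,0,0,0,1,8, 0,0,0,0,0,1,8, 0,0,0,0,0,1,8, 0,0,0,0,0,1,8]';python3 -m pendant '[0,0,0,0,0,1,8, 0,0,0,0,0,1,8, 0,0,0,0,0,1,8, 0,0,0,0,0,1,8, 0,0,0,0,0,1,8, 0,0,0,0,0,1,8, 0,0,0,0,0,1,8, 0,0,0,0,0,1,8, 0,0,-0.5,0,0,0,8, 0,0,0,0,0,0,8]'; python3 - <<'E'
from h import *
rep()
rows(140,57,9,R=.022,d=.0137,z=.151,jaw=8)
E
```

```text
time_s: 18.5
tool_pos: [0.4577, 0.0069, 0.1715]
tool_rot: [-89.9, 0.1, -121.4]
force: [-0.3, 0.2, 0.4]
grip_width: 0.0078
time_s: 19.75
tool_pos: [0.4566, 0.0067, 0.1502]
tool_rot: [-90.0, 0.1, -41.8]
force: [-0.0, -0.4, 0.2]
grip_width: 0.0078
[0.4566 0.0067 0.1502] psi 48.2 [-0.  -0.4  0.2] q7 45.7 w 0.0078 t 19.75
az -176.4 r 0.0365
0.29,0.25,0.01,0,0,-0.7,8,
0.04,0.1,0.01,0,0,-1,8,
0.05,0.09,-0,0,0,-0.9,8,
0.07,0.07,-0,0,0,-0.9,8,
0.08,0.07,-0,0,0,-0.9,8,
0.09,0.06,-0,0,0,-1,8,
0.1,0.04,-0,0,0,-0.9,8,
0.1,0.02,-0,0,0,-0.9,8,
0.1,0,-0,0,0,-0.9,8
end [0.4934 0.0347 0.151 ] psi -32.8
```

```bash
python3 -m pendant '[0.29,0.25,0.01,0,0,-0.7,8, 0.04,0.1,0.01,0,0,-1,8, 0.05,0.09,0,0,0,-0.9,8, 0.07,0.07,0,0,0,-0.9,8, 0.08,0.07,0,0,0,-0.9,8, 0.09,0.06,0,0,0,-1,8, 0.1,0.04,0,0,0,-0.9,8, 0.1,0.02,0,0,0,-0.9,8, 0.1,0,0,0,0,-0.9,8]'; python3 -m pendant '[-0.12,0.08,0,0,0,0,8, 0,0,0.75,0,0,0,8, 0,0,0.75,0,0,0,8, 0.15,-0.68,0,0,0,1,8, 0.15,-0.67,0,0,0,0.1,8, 0,0,0,0,0,0,8]'; python3 - <<'E'
from h import *
rep()
s=env.read_camera("scene"); crop(s,"pics/s21.png",225,190,100,80,8)
E
```

```text
time_s: 20.88
tool_pos: [0.493, 0.0362, 0.1518]
tool_rot: [-90.2, 0.0, -123.1]
force: [-2.4, 2.8, -0.6]
grip_width: 0.0083
time_s: 21.62
tool_pos: [0.5016, -0.0191, 0.212]
tool_rot: [-89.9, -0.0, -112.1]
force: [-0.3, 0.2, 0.1]
grip_width: 0.0082
[ 0.5016 -0.0191  0.212 ] psi -22.1 [-0.3  0.2  0.1] q7 -23.1 w 0.0082 t 21.62
az -72.9 r 0.0294
```

View pics/s21.png

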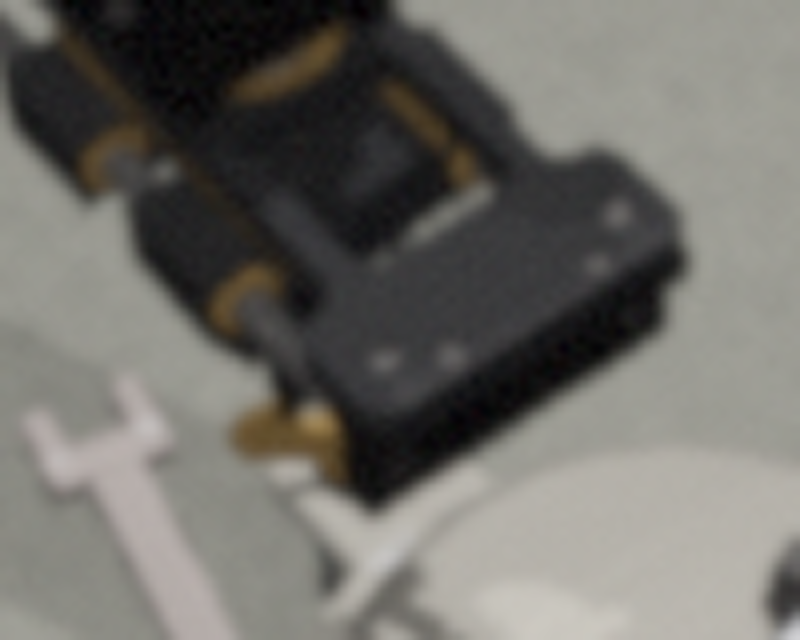

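```bash
python3 -m pendant '[-0.03,0.1,-0.5,0,0,0,8, 0,0,-0.5,0,0,0,8, 0,0,-0.54,0,0,0,8, 0,0,0,0,0,0,8]'; python3 - <<'E'
from h import *
rep()
rows(248,180,7,R=.022,d=.0137,z=.1505,jaw=8)
E
```

```text
time_s: 22.18
tool_pos: [0.4999, -0.0111, 0.1496]
tool_rot: [-90.0, 0.0, -111.8]
force: [-0.0, -0.1, 1.0]
grip_width: 0.0081
[ 0.4999 -0.0111  0.1496] psi -21.8 [-0.  -0.1  1. ] q7 -24.6 w 0.0081 t 22.18
az -71.2 r 0.0213
-0.17,-0.14,0.01,0,0,-1,8,
-0.11,0,0.01,0,0,-1,8,
-0.11,0.03,0,0,0,-0.9,8,
-0.1,0.05,0,0,0,-1,8,
-0.09,0.06,0,0,0,-1,8,
-0.08,0.07,0,0,0,-0.9,8,
-0.06,0.09,0,0,0,-1,8
end [ 0.4711 -0.0047  0.1504] psi -89.8
```

```bash
python3 -m pendant '[-0.17,-0.14,0.01,0,0,-1,8, -0.11,0,0.01,0,0,-1,8, -0.11,0.03,0,0,0,-0.9,8, -0.1,0.05,0,0,0,-1,8, -0.09,0.06,0,0,0,-1,8, -0.08,0.07,0,0,0,-0.9,8, -0.06,0.09,0,0,0,-1,8]'; python3 - <<'E'
from h import *
rep()
s=env.read_camera("scene"); crop(s,"pics/s22.png",225,190,100,80,8)
rows(180,155,4,R=.022,d=.0137,z=.1505,jaw=8)
E
```

```text
time_s: 23.05
tool_pos: [0.4706, -0.0066, 0.1514]
tool_rot: [-89.9, -0.1, 179.7]
force: [-2.3, -2.6, 0.7]
grip_width: 0.0078
[ 0.4706 -0.0066  0.1514] psi 269.7 [-2.3 -2.6  0.7] q7 -92.0 w 0.0078 t 23.05
az -145.1 r 0.0273
-0.02,0.09,-0.01,0,0,-0.6,8,
-0.03,0.07,-0.01,0,0,-0.6,8,
-0.02,0.07,-0,0,0,-0.6,8,
-0.01,0.07,-0,0,0,-0.6,8
end [0.4672 0.0061 0.1506] psi 245.5
```

View pics/s22.png

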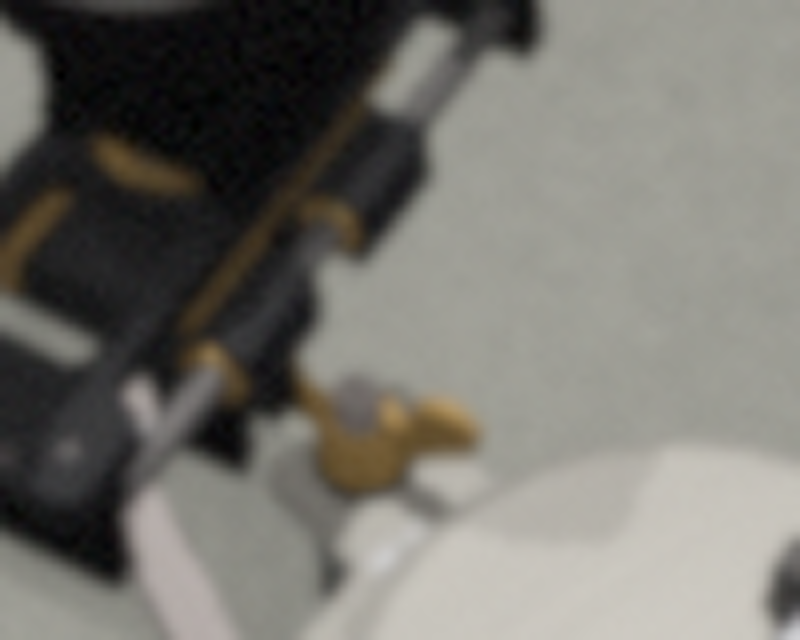

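```bash
python3 -m pendant '[-0.02,0.09,-0.01,0,0,-0.6,8, -0.03,0.07,-0.01,0,0,-0.6,8]'; python3 -m pendant '[-0.02,0.07,0,0,0,-0.6,8, 0,0,0,0,0,0,8]';  python3 -m pendant '[-0.01,0.05,0,0,0,-0.5,8, 0,0,0,0,0,0,8]'
```

```text
time_s: 23.35
tool_pos: [0.4691, 0.0002, 0.1506]
tool_rot: [-89.9, -0.0, 168.0]
force: [-1.5, -2.8, 0.5]
grip_width: 0.0078
time_s: 23.6
tool_pos: [0.4685, 0.0034, 0.1505]
tool_rot: [-90.0, 0.0, 162.3]
force: [-0.8, -0.6, 1.0]
grip_width: 0.0083
time_s: 23.85
tool_pos: [0.4681, 0.0051, 0.1501]
tool_rot: [-90.0, 0.0, 157.2]
force: [-0.4, -1.5, 0.9]
grip_width: 0.008
```

```bash
python3 -m pendant '[0,0.05,0,0,0,-0.3,8, 0,0,0,0,0,0,8]'; python3 - <<'E'
from h import *
rep()
s=env.read_camera("scene"); crop(s,"pics/s23.png",225,190,100,80,8)
E
```

```text
time_s: 24.1
tool_pos: [0.4675, 0.0053, 0.1499]
tool_rot: [-89.8, -0.0, 154.2]
force: [-3.9, -3.9, 3.0]
grip_width: 0.0081
[0.4675 0.0053 0.1499] psi 244.2 [-3.9 -3.9  3. ] q7 -118.9 w 0.0081 t 24.1
az -171.9 r 0.0258
```

View pics/s23.png

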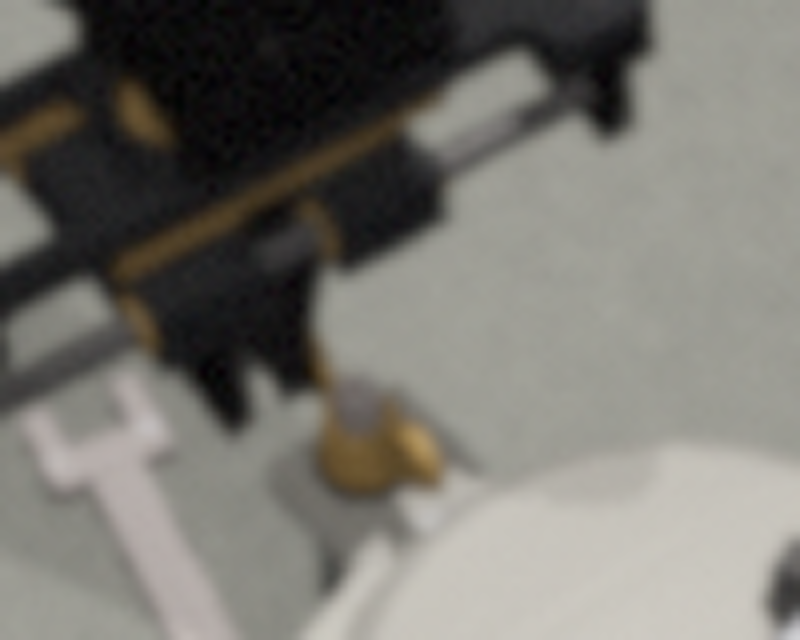

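```bash
python3 -m pendant '[0,0.04,0,0,0,0,8, 0,0,0,0,0,0,8]'; python3 -m pendant '[0,0.04,0,0,0,0,8, 0,0,0,0,0,0,8]'; python3 -m pendant '[0,0.04,0,0,0,0,8, 0,0,0,0,0,0,8]'
```

```text
time_s: 24.4
tool_pos: [0.4675, 0.0055, 0.15]
tool_rot: [-89.7, 0.0, 154.1]
force: [-3.4, -6.3, 2.6]
grip_width: 0.0077
time_s: 24.65
tool_pos: [0.4675, 0.0057, 0.15]
tool_rot: [-89.7, 0.1, 154.1]
force: [-3.4, -9.2, 2.8]
grip_width: 0.0078
time_s: 24.9
tool_pos: [0.4677, 0.0068, 0.15]
tool_rot: [-89.6, 0.1, 154.1]
force: [-2.5, -9.5, 2.5]
grip_width: 0.0077
```

```bash
python3 -m pendant '[-0.11,-0.28,0,0,0,0,8, 0,0,0.8,0,0,0,8, 0,0,0.8,0,0,0,8, 0,0,0.8,0,0,0,8, 0,-1,0.3,0,0,0,8, 0,-1,0,0,0,0,8, 0,-1,0,0,0,0,8, 0,-1,0,0,0,0,8, 0,-1,0,0,0,0,8, 0,-1,0,0,0,0,8]'; python3 - <<'E'
from h import *
rep()
c=env.read_camera("top"); crop(c,"pics/t24.png",290,110,200,150,4); cv2.imwrite("pics/t24f.png",c["image"][:,:,::-1])
s=env.read_camera("scene"); crop(s,"pics/s24.png",225,190,100,80,8)
E
```

```text
time_s: 26.15
tool_pos: [0.4642, -0.2401, 0.2579]
tool_rot: [-90.1, 0.1, 154.2]
force: [0.7, -0.4, -0.7]
grip_width: 0.0077
[ 0.4642 -0.2401  0.2579] psi 244.2 [ 0.7 -0.4 -0.7] q7 -91.6 w 0.0077 t 26.15
az -96.6 r 0.2508
```

View pics/t24f.png

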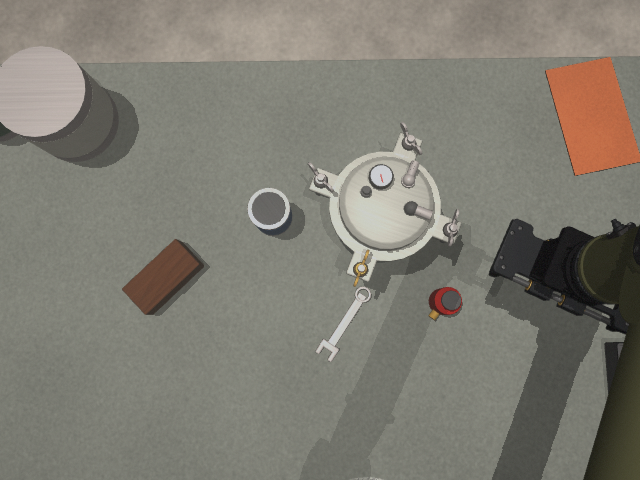

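View pics/s24.png

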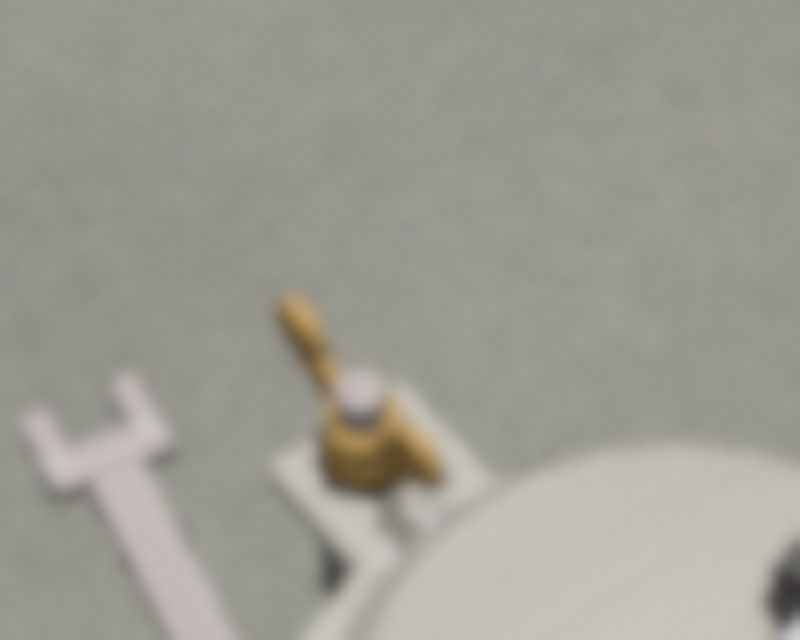

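```bash
python3 - <<'E'
from h import *
c=env.read_camera("top"); crop(c,"pics/t25.png",335,235,60,60,10)
im=c["image"].astype(int); old=cv2.imread("pics/top0.png")[:,:,::-1].astype(int)
for nm,I in(("old",old),("new",im)):
    h=cv2.cvtColor(I.astype(np.uint8),cv2.COLOR_RGB2HSV)[235:300,335:395]
    m=(h[...,1]>110)&(h[...,0]<35)
    v,u=np.nonzero(m); pts=np.c_[u+335,v+235].astype(float)
    W=np.array([p2w(c,p,.195)[:2] for p in pts]); mu=W.mean(0)
    w,V=np.linalg.eigh(np.cov((W-mu).T)); d=V[:,1]; print(nm,len(W),mu.round(4),"az",np.degrees(np.arctan2(d[1],d[0]))%180)
# pot shift via phase correlation, template
t=old[140:285,300:475].astype(np.uint8).copy(); r=cv2.matchTemplate(im.astype(np.uint8),t,cv2.TM_CCOEFF_NORMED); _,mx,_,loc=cv2.minMaxLoc(r); print(loc,mx)
for nm,(u0,v0,u1,v1) in dict(tin=(245,185,295,240),ram=(425,283,468,323),span=(312,283,375,363),timb=(118,235,208,320),ear3=(305,160,335,200),ear2=(395,120,425,155),ear4=(438,205,468,250)).items():
    r=cv2.matchTemplate(im.astype(np.uint8),old[v0:v1,u0:u1].astype(np.uint8).copy(),cv2.TM_CCOEFF_NORMED); _,mx,_,l=cv2.minMaxLoc(r); print(nm,l[0]-u0,l[1]-v0,round(mx,3))
E
```

```text
old 117 [0.4927 0.0102] az 141.1084966928074
new 117 [0.4932 0.0108] az 157.86032717874738
(300, 140) 0.9659501910209656
tin 0 0 0.999
ram 0 0 0.977
span 0 0 0.985
timb 0 0 0.999
ear3 0 0 0.937
ear2 0 0 0.93
ear4 0 0 0.931
```

View pics/t25.png

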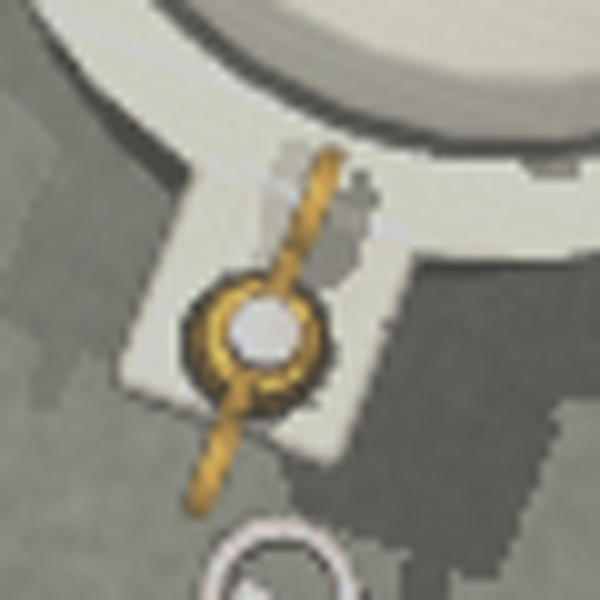

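```bash
python3 -c "
from cell import env
print(env.sign_off())"
```

```text
the job is handed in; nothing more can be done
None
```

I ran the brass nut down clockwise to its stop and took the hand clear, then handed the job in after about 26 s. It took six strokes, each pushing one wing with the outside of a finger; the nut was never between the fingers.

**Last checks**
- **Nut:** In the top view the wings lie at 157.9° against the pot's x axis at 158.4°. The strokes add up to about 525°, matching the 523° I estimated at the start. At the end the finger force climbed to about 10 N with almost no movement, which points to the hard stop.
- **Surroundings:** Matching the first and last top views showed no pixel shift for the tin, ram, spanner, timber or the pot's other three ears. The hand was about 0.25 m from the nut, reading almost no force.

**What disagreed**
- **Finger height:** In the scene view the fingers looked about 25–35 mm higher than the reported TCP. Two early tries, at TCP heights of 199 and 179 mm, gave no clear contact, so I worked at about 150–160 mm and relied on touch and the pictures.
- **End of the last push:** The final push moved about 1 mm at roughly 10 N. I put that down to give in the arm or pot, as the pictures show no shift of the pot.

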